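# Set three pan tiles in the extending pan rest

## Task

Nudge the three loose terracotta tiles into the pan rest so that they lie flat in one straight row against its back fence, then press the rest's sprung button and shorten its telescoping end by one hole, from four tiles' length to three, so that it locks there with the row closed up between the two end stops. Do not move the mug, the pepper mill or the spice jar.

Things in the scene. Friction and masses are not known exactly. Their poses are not given: they have to be found in the camera images.
- tile_a: square terracotta pan tile with a thin cork back, 90 x 90 mm and 14 mm thick, 0.26 kg, too wide to grip, lying flat and loose on the worktop; the three tiles are alike. Origin: centre of its underside; x and y along its edges, z up
- tile_b: square terracotta pan tile with a thin cork back, 90 x 90 mm and 14 mm thick, 0.26 kg, too wide to grip, lying flat and loose on the worktop; the three tiles are alike. Origin: centre of its underside; x and y along its edges, z up
- tile_c: square terracotta pan tile with a thin cork back, 90 x 90 mm and 14 mm thick, 0.26 kg, too wide to grip, lying flat and loose on the worktop; the three tiles are alike. Origin: centre of its underside; x and y along its edges, z up
- pan_rest: extending steel pan rest fixed to the worktop: low back fence (8 mm), a stop at each end, open front, no floor (tiles slide in on the worktop). Origin: on the worktop, inner corner of fence face (x = 0) and fixed left stop (y = 0). x: away from the robot, square to the fence; y: left along it, so the row lies at negative y and a tile against the fence has its centre at x = -45 mm
- stop_left (a point): middle of the inner face of the fixed left stop, 7 mm up, 40 mm in front of the fence. Both stops are 8 mm thick, 14 mm high and reach from the fence to x = -75 mm; behind the fence (x = 3 to 27 mm) their posts are 37 mm high and a tube runs along at 18 to 32 mm height. The fixed fence strip is 283 mm long; a flush strip on the sleeve, 9 to 14 mm up, carries it on to the right stop
- stop_face (a point): middle of the inner face of the sliding right stop, 7 mm up, 40 mm in front of the fence. At the start it stands at y = -365 mm in the rest's frame (four tiles' length); in the next hole at y = -273 mm, 3 mm more than three tiles. It may push tiles along the fence
- sleeve (a joint): travel in m of the telescoping right end along the rest's +y (left): a 20 mm square sleeve over the tube, 35 mm high, carrying the right stop and the button. 0 at the start, locked in the four-tile hole; the next hole, for three tiles, is at 0.092; another at 0.184. About 1 mm play each way in a hole; between holes it slides against about 2 N and stays where left
- button (a joint): how far the sprung button is pressed, in m: 0 up, 0.008 fully down (2 N to start, 6 N fully down). Its toe locks the sleeve in a hole until pressed more than about 4 mm. Once the sleeve has slid 12 mm from a hole the tube's wall holds the button about 3.5 mm down even when released; it springs up by itself in the next hole if nothing presses it
- button_top (a point): centre of the grey button's top, 26 mm (x) by 24 mm (y) in the rest's axes, 50 mm above the worktop when up; moves with the sleeve. Black housing round it 40 mm high, 34 mm in x, in y from 19 mm right to 25 mm left of this point. On its left (+y) stands a thumb ledge 34 mm wide, 70 mm high, its face 14 mm from this point: pushing it left slides the sleeve
- mug: grey-green mug, 76 x 108 x 90 mm high, standing to the right of the pan rest; loose, to be left alone. Origin: centre of its underside
- mill: brown wooden pepper mill, 58 mm across, 170 mm high, standing behind and to the left; loose, to be left alone. Origin: centre of its underside
- spice_jar: small spice jar with a green cap, 46 mm across, 106 mm high, behind the pan rest, to the right of the mill; loose, to be left alone. Origin: centre of its underside

How it is judged:
At the end, for the whole second after the job is handed in: All three tiles lie flat and at rest between the stops, square to the fence within 0.05 rad, centres 42.5 to 48.5 mm in front of it; the telescoping end is locked in the three-tile hole (travel 88.5 to 95.5 mm) with its button sprung up (pressed under 1.5 mm) (x of tile_a in the frame of pan_rest between -0.0485 and -0.0425 m and y of tile_a in the frame of pan_rest between -0.2325 and -0.0425 m and height (world z) of each of tile_a, tile_b, tile_c below 0.004 m and angle between each of tile_a, tile_b, tile_c's own z axis and vertical below 0.05 rad and linear speed of each of tile_a, tile_b, tile_c below 0.01 m/s and (angle between the x axis of tile_a and the x axis of pan_rest, either way round below 0.05 rad or angle between the x axis of tile_a and the y axis of pan_rest, either way round below 0.05 rad) and x of tile_b in the frame of pan_rest between -0.0485 and -0.0425 m and y of tile_b in the frame of pan_rest between -0.2325 and -0.0425 m and (angle between the x axis of tile_b and the x axis of pan_rest, either way round below 0.05 rad or angle between the x axis of tile_b and the y axis of pan_rest, either way round below 0.05 rad) and x of tile_c in the frame of pan_rest between -0.0485 and -0.0425 m and y of tile_c in the frame of pan_rest between -0.2325 and -0.0425 m and (angle between the x axis of tile_c and the x axis of pan_rest, either way round below 0.05 rad or angle between the x axis of tile_c and the y axis of pan_rest, either way round below 0.05 rad) and value of joint sleeve between 0.0885 and 0.0955 m and value of joint button below 0.0015 m); the robot touches nothing.
It fails at once if a bystander (mug, mill, spice jar) is moved more than 20 mm (distance of any of mug, mill, spice_jar from where it was at the start of the episode above 0.02 m).
It also fails if it takes over 72 s, if anything falls off the work surface, if the arm or the gripper's body presses on something with over 40 N, if the wrist force passes 120 N, or if a joint passes its speed limit or range.

## Robot

A 7-joint arm with a two-finger parallel gripper is mounted at the origin on a cart in front of the work surface, level with it; the furniture and walls round the work are solid. World frame = base frame: x ahead of the robot, y to its left, z up, the work surface at z = 0. Lengths are in m, angles in rad, forces in N, time in s.
With the tool pointing down it reaches from about 0.35 to 0.9 m from the base axis. Payload 8.1 kg.
Tool frame: the origin (TCP) lies between the finger pads; the fingertips stand 11 mm ahead of it and the grasp point (between the pads) lies 8 mm behind it; z points along the fingers, y is the line along which they close (so a half turn about z gives the same grasp; the last joint's range is limited). The gripper opens to 92 mm and grips with 3 to 60 N. Pads are 19 mm wide; open, the fingers measure 130 mm over their backs; the gripper's body (75 mm by 190 mm) begins 47 mm behind the grasp point.
Start: joints at [-1.267, 0.434, 0.025, 1.573, -0.012, 1.134, -0.075], TCP at [0.247, 0.574, 0.238] pointing down, gripper open.
Joint ranges: [-2.62, 2.62], [-0.44, 2.09], [-1.27, 1.32], [0.08, 2.57], [-1.32, 4.46], [0.12, 2], [-2.74, 2.74]. Speed limits (rad/s): [2.22, 2.22, 3.01, 3.01, 3.14, 3.14, 3.14].

## Interface

Orientations are given as a rotation vector (axis times angle).
In Python, from cell import observe, get_image, camera_params, sign_off gives the robot as it stands.
- The arm moves only by the shell command python3 -m pendant 'ROWS' [FORCE]. ROWS is JSON, one flat list of numbers, 7 for each row, row after row: the shift along the tool's x, y, z in m, then the turn, a rotation vector about the tool's x, y, z in rad, then the finger opening in m, from 0 to 0.0918. In form: [dx, dy, dz, rx, ry, rz, jaw, dx, dy, dz, rx, ry, rz, jaw, ...]. A call has 1 to 10 rows; each row shifts and turns the commanded pose from where the row before left it, along the tool's axes as they then stand; what a row does not reach is not made up. A row lasts 1/8 s, in which the tool goes at most 62.5 mm and 10.7 degrees, less where a joint would pass 70% of its speed; a pose out of reach is approached as far as the arm can. A call is refused whole if a number of a shift passes 0.0625 or a number of a turn 0.188, either way. A call with a gripper value outside its range is refused whole. The fingers move at their own pace and stop on an object; FORCE is the grip in N (left out, the last holds). Time passes only in rows, so rows that do not move let the fingers close. It gives the time, the measured TCP pose, the force, the opening and the grip force at its end, in the units of the state.
- observe(): the state, without advancing time (a new reading comes with each control period).
- get_image(name): name is "scene" or "top"; returns the picture (400x640x3 uint8, red, green, blue); there is no depth.
- camera_params(name): a dict with "intrinsics" (3x3 intrinsics, pixels), "eye" and "rotation" of the camera in the world. Camera axes: x right, y down, z forward; pixel columns grow to the right and rows downward; lengths in m; the calibration is good to about 2 mm. A picture is of the moment at which its call begins. camera_params takes no time and is no camera call.
- sign_off(): hands the job in; it is judged then, once.
The state is a dict: "clock": time; "joints": joint angles; "dq": joint speeds; "joint_efforts": joint torques, N m; "position": TCP position; "ee_rot": TCP orientation; "force": force on the tool from outside, world axes, zero at the start; "ft_torque": the same for the moment, N m; "width": opening from 0.0 (shut) to 1.0 (fully open); "gripper_force": force on a finger pad.
Only numpy, scipy, OpenCV 4.12 (cv2) and the standard library are available. Lean on these libraries where they do the work, as an engineer would, in place of code of your own. Each camera call takes 0.05 s, during which the arm holds its last target. There are 200 camera calls.

## Working session

There is one attempt and no reset: what is moved stays moved. The work goes in short steps, Python scripts to look and compute and a shell command to move; the robot and the scene stay as the last step left them, time stands still between calls to the robot, and variables do not carry over. Pictures are saved under pics/ and viewed, at most 10 in all, crops included, and the job is handed in when it is done.

```bash
mkdir -p pics; ls
python3 - <<'E'
from cell import *
import cv2
for n in("scene","top"):
    cv2.imwrite(f"pics/{n}0.png",get_image(n)[:,:,::-1]); p=camera_params(n); print(n,p)
s=observe();print(s)
E
```

```text
pics
scene {'intrinsics': array([[459.41862449,   0.        , 319.47590061],
       [  0.        , 459.41862449, 204.09533748],
       [  0.        ,   0.        ,   1.        ]]), 'eye': array([-0.15721471, -0.60727748,  0.65996213]), 'rotation': array([-1.9402976 ,  0.97803467, -0.53511317])}
top {'intrinsics': array([[376.03709498,   0.        , 326.27364091],
       [  0.        , 376.03709498, 199.13545707],
       [  0.        ,   0.        ,   1.        ]]), 'eye': array([ 0.48537145, -0.02507826,  0.90675432]), 'rotation': array([-2.11561299,  2.14526492, -0.19011581])}
{'clock': 0.1, 'joints': array([-1.26658198,  0.43515015,  0.02492932,  1.57396059, -0.01158948,
        1.13404622, -0.07511484]), 'dq': array([-0.00024046, -0.00188203,  0.00082272, -0.00188986, -0.00096175,
        0.00098043, -0.0014791 ]), 'joint_efforts': array([ 2.53701590e-03, -6.69115448e+01,  9.87596065e-01, -3.15142179e+01,
       -6.04738249e-02,  3.75140947e-02,  3.66903214e-05]), 'position': array([0.24715663, 0.57357767, 0.23704252]), 'ee_rot': array([-6.34651110e-01, -3.07664746e+00,  2.21422377e-03]), 'force': array([-1.34505378, -0.09354713,  0.13669167]), 'ft_torque': array([-0.03851229,  0.0496648 ,  0.01074784]), 'gripper_force': 0.0, 'width': 0.9967817361746586}
```

View pics/top0.png

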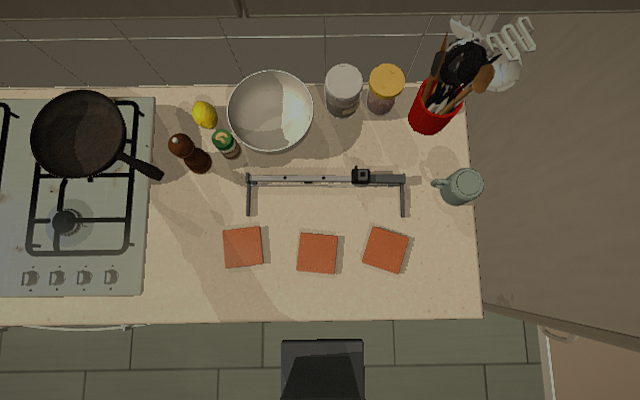

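View pics/scene0.png

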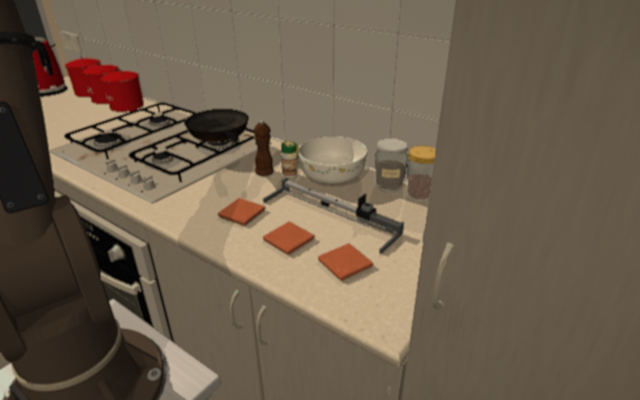

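Top view: tiles at about (243,247), (318,253), (386,250); rest from the left stop (249,175–215) to the right stop (403,178–215), button near (361,176); mug (462,187), jar (225,143), mill (190,153). The scene view agrees.

```bash
cat > h.py <<'E'
import numpy as np,cv2
from cell import *
from scipy.spatial.transform import Rotation as R
def ray(n,px,z):
    p=camera_params(n);px=np.atleast_2d(px).astype(float)
    d=np.c_[px,np.ones(len(px))]@np.linalg.inv(p["intrinsics"]).T
    d=d@R.from_rotvec(p["rotation"]).as_matrix().T
    return p["eye"]+d*((z-p["eye"][2])/d[:,2])[:,None]
def tiles(n,im):
    h=cv2.cvtColor(im,cv2.COLOR_RGB2HSV)
    m=cv2.inRange(h,(3,130,90),(14,230,255)); m[:222 if n=="top" else 0]=0
    return m
def tool():
    s=observe();M=R.from_rotvec(s["ee_rot"]).as_matrix();return s,M
E
python3 - <<'E'
from h import *
im=cv2.imread("pics/top0.png")[:,:,::-1].copy()
h=cv2.cvtColor(im,cv2.COLOR_RGB2HSV);print(h[247,243],h[253,318])
m=cv2.inRange(h,(3,110,90),(14,255,255));m[:215]=0;m[300:]=0
for c in cv2.findContours(m,0,cv2.CHAIN_APPROX_NONE)[0]:
    if cv2.contourArea(c)<300: continue
    P=ray("top",c[:,0],0.014)[:,:2]
    r=cv2.minAreaRect((P*1000).astype(np.float32)); print(r)
print(tool()[1].round(3))
c=cv2.resize(im[160:222,240:412],None,fx=4.6,fy=4.6,interpolation=cv2.INTER_CUBIC)
cv2.imwrite("pics/crop0.png",c[:,:,::-1])
E
```

```text
[ 11 157 149] [ 10 174 151]
((516.5897216796875, -4.192138671875), (89.51029205322266, 89.62577056884766), 83.59134674072266)
((521.63134765625, -164.5756378173828), (90.10548400878906, 89.66133880615234), 70.7842025756836)
((533.0501098632812, 171.93321228027344), (89.35932922363281, 89.28778839111328), 6.379939556121826)
[[-0.918  0.396 -0.   ]
 [ 0.396  0.918 -0.001]
 [-0.    -0.001 -1.   ]]
```

View pics/crop0.png

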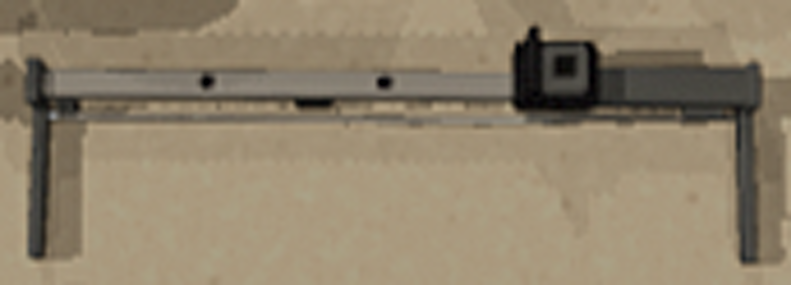

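The crop shows the left stop's front end at about crop (37,257), the right stop's at (749,262), the fence line at y≈117–122, and the button at (565,66).

Run:
```python
from h import *
f=lambda u,v:[240+(u+.5)/4.6-.5,160+(v+.5)/4.6-.5]
P=ray("top",[f(37,257),f(749,262),f(39,115),f(745,115)],.014)
B=ray("top",[f(565,66)],.05)
F=ray("top",[f(70,117),f(680,117)],.008)
print(P.round(4),B.round(4),F.round(4),np.linalg.norm(P[0]-P[1]))
d=P[0]-P[1];a=np.arctan2(-d[0],d[1]);print("yaw",a)  # rest y axis=(-sin a,cos a)
X=np.array([np.cos(a),np.sin(a)]);Y=np.array([-X[1],X[0]])
mid=(P[0]+P[1])[:2]/2; O=mid+X*.075+Y*.1825
print("O",O)
for n,q in dict(c1=(.5166,-.0042),c2=(.5216,-.1646),c3=(.53305,.1719),B=B[0,:2],F0=F[0,:2],F1=F[1,:2]).items():
    q=np.array(q)-O;print(n,q@X,q@Y)
```

```text
[[ 0.6068  0.1604  0.014 ]
 [ 0.5991 -0.2098  0.014 ]
 [ 0.6824  0.1611  0.014 ]
 [ 0.6772 -0.2115  0.014 ]] [[ 0.6962 -0.1136  0.05  ]] [[ 0.6824  0.1458  0.008 ]
 [ 0.6779 -0.1782  0.008 ]] 0.37027803305352164
yaw -0.020950019122677962
O [0.6817401  0.15621712]
c1 -0.16174336798941083 -0.16384134795471525
c2 -0.15338432794873036 -0.3241014067641338
c3 -0.1489860063362499 0.012564610628464335
B 0.020149901922365522 -0.2694505104870962
F0 0.0008384026052886439 -0.010360985408056649
F1 0.0031589970327978835 -0.3344056935345449
```

```bash
python3 -m pendant '[0,0,0,0,0,0.1688,0.03, 0,0,0,0,0,0.1688,0.03, 0,0,0,0,0,0.1688,0.03, 0,0,0,0,0,0.1688,0.03, 0,0,0,0,0,0.1688,0.03, 0,0,0,0,0,0.1688,0.03, 0,0,0,0,0,0.1688,0.03]' 10
python3 -m pendant '[-0.04,0.0367,0,0,0,0,0.03, -0.04,0.0367,0,0,0,0,0.03, -0.04,0.0367,0,0,0,0,0.03, -0.04,0.0367,0,0,0,0,0.03, -0.04,0.0367,0,0,0,0,0.03, -0.04,0.0367,0,0,0,0,0.03, -0.04,0.0367,0,0,0,0,0.03, -0.04,0.0367,0,0,0,0,0.03]'
cat >> h.py <<'E'
O=np.array([.6825,.156]);a=-.017
X=np.array([np.cos(a),np.sin(a)]);Y=np.array([-X[1],X[0]])
def st():
    s,M=tool();q=s["position"][:2]-O
    print("t",s["clock"],"rest x,y",(q@X).round(4),(q@Y).round(4),"z",s["position"][2].round(4),"yaw of tool y in rest deg",np.degrees(np.arctan2(M[1,1],M[0,1])-a).round(2),"tilt",M[:2,2].round(3),"F",s["force"].round(1),"w",round(s["width"]*.0918,4))
E
python3 -c "from h import *;st()"
```

```text
clock: 0.98
position: [0.2472, 0.5737, 0.2373]
ee_rot: [2.247, 2.195, -0.001]
force: [-0.6, 0.1, -0.8]
width: 0.339
gripper_force: 0.0
clock: 1.98
position: [0.536, 0.2475, 0.2375]
ee_rot: [-2.24, -2.202, 0.0]
force: [0.2, 1.2, -0.0]
width: 0.326
gripper_force: 0.0
t 1.975 rest x,y -0.1481 0.089 z 0.2375 yaw of tool y in rest deg -0.02 tilt [-0.  0.] F [ 0.2  1.2 -0. ] w 0.0299
```

```bash
python3 -m pendant '[0,0,0.06,0,0,0,0.03, 0,0,0.06,0,0,0,0.03, 0,0,0.06,0,0,0,0.03, 0,0,0.04,0,0,0,0.03, 0,0,0,0,0,0,0.03]'
python3 -m pendant '[-0.0125,0,0,0,0,0,0.03, -0.0125,0,0,0,0,0,0.03, -0.0125,0,0,0,0,0,0.03, -0.0125,0,0,0,0,0,0.03, -0.0125,0,0,0,0,0,0.03, -0.0125,0,0,0,0,0,0.03, -0.01,0,0,0,0,0,0.03, -0.006,0,0,0,0,0,0.03]'
python3 -c "from h import *;st()"
python3 -m pendant '[0.02,0,0,0,0,0,0.03, 0.02,0,-0.03,0,0,0,0.03, 0,0,-0.05,0,0,0,0.03]'
```

```text
clock: 2.6
position: [0.5338, 0.248, 0.0151]
ee_rot: [-2.24, -2.201, 0.007]
force: [-0.4, 0.1, 0.1]
width: 0.331
gripper_force: 0.0
clock: 3.6
position: [0.5343, 0.1582, 0.0186]
ee_rot: [-2.241, -2.202, -0.004]
force: [0.8, 6.8, 6.4]
width: 0.328
gripper_force: 3.3
t 3.6 rest x,y -0.1483 -0.0003 z 0.0186 yaw of tool y in rest deg -0.04 tilt [0.002 0.002] F [0.8 6.8 6.4] w 0.0301
clock: 3.98
position: [0.5324, 0.2004, 0.097]
ee_rot: [-2.236, -2.204, 0.006]
force: [1.3, 0.1, 0.5]
width: 0.326
gripper_force: 0.0
```

```bash
python3 -m pendant '[-0.056,0,0,0,0,0,0.03, -0.056,0,0,0,0,0,0.03, -0.056,0,0,0,0,0,0.03, -0.056,0,0,0,0,0,0.03, -0.056,0,0,0,0,0,0.03, -0.056,0,0,0,0,0,0.03, -0.056,0,0,0,0,0,0.03, -0.056,0,0,0,0,0,0.03, 0,0,0,0,0,0,0.03]'
python3 - <<'E'
from h import *
st()
im=get_image("top");cv2.imwrite("pics/top1.png",im[:,:,::-1])
m=cv2.inRange(cv2.cvtColor(im,cv2.COLOR_RGB2HSV),(3,110,60),(14,255,255));m[:180]=0;m[300:]=0
for c in cv2.findContours(m,0,cv2.CHAIN_APPROX_NONE)[0]:
    if cv2.contourArea(c)<300: continue
    P=ray("top",c[:,0],0.014)[:,:2]-O;P=np.c_[P@X,P@Y]
    print(cv2.minAreaRect((P*1000).astype(np.float32)))
E
```

```text
clock: 5.1
position: [0.5251, -0.2553, 0.0977]
ee_rot: [2.248, 2.192, -0.004]
force: [0.2, 1.2, -0.4]
width: 0.327
gripper_force: 0.0
t 5.1 rest x,y -0.1503 -0.4139 z 0.0977 yaw of tool y in rest deg -0.45 tilt [-0.001 -0.003] F [ 0.2  1.2 -0.4] w 0.03
((-163.02554321289062, -162.74453735351562), (90.02376556396484, 89.39820861816406), 84.56517791748047)
((-154.75155639648438, -57.96867370605469), (88.82512664794922, 89.46849822998047), 0.17119739949703217)
((-155.33262634277344, -323.3038330078125), (90.09552764892578, 89.65715789794922), 71.88008880615234)
```

View pics/top1.png

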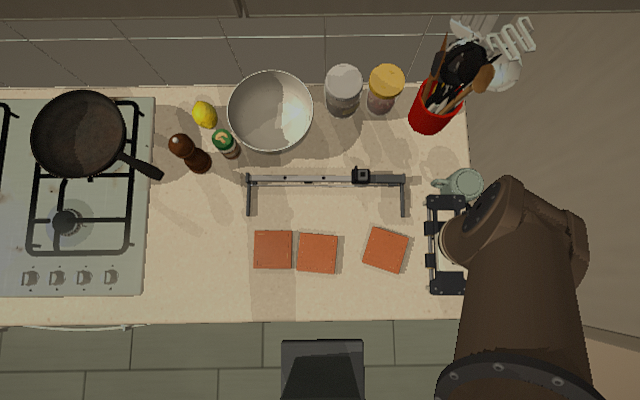

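The left tile now lies square at (273,250); the middle tile (317,253) and right tile (386,250) are unchanged. The gripper stands right of the right tile, clear of the mug.

```bash
python3 -m pendant '[0,0,0.045,0,0,0,0.03, 0,0,0.036,0,0,0,0.03, 0.0125,0,0,0,0,0,0.03, 0.0125,0,0,0,0,0,0.03, 0.0125,0,0,0,0,0,0.03, 0.0125,0,0,0,0,0,0.03, 0.0125,0,0,0,0,0,0.03, 0.01,0,0,0,0,0,0.03, 0.006,0,0,0,0,0,0.03, 0.003,0,0,0,0,0,0.03]'
python3 -c "from h import *;st()"
python3 -m pendant '[-0.02,0,0,0,0,0,0.03, -0.02,0,-0.03,0,0,0,0.03, 0,0,-0.05,0,0,0,0.03]'
```

```text
clock: 6.4
position: [0.5279, -0.169, 0.0171]
ee_rot: [2.241, 2.201, -0.0]
force: [-0.2, -6.5, 5.6]
width: 0.323
gripper_force: 2.9
t 6.4 rest x,y -0.149 -0.3276 z 0.0171 yaw of tool y in rest deg -0.06 tilt [ 0.001 -0.001] F [-0.2 -6.5  5.6] w 0.0296
clock: 6.78
position: [0.525, -0.2089, 0.0959]
ee_rot: [-2.24, -2.196, 0.004]
force: [1.2, 0.5, -0.1]
width: 0.328
gripper_force: 0.0
```

```bash
python3 -m pendant '[0,0,0,0,0,-0.1745,0.03, 0,0,0,0,0,-0.1745,0.03, 0,0,0,0,0,-0.1745,0.03, 0,0,0,0,0,-0.1745,0.03, 0,0,0,0,0,-0.1745,0.03, 0,0,0,0,0,-0.1745,0.03, 0,0,0,0,0,-0.1745,0.03, 0,0,0,0,0,-0.1745,0.03, 0,0,0,0,0,-0.1745,0.03]'
python3 -m pendant '[0.026,0.031,0,0,0,0,0.03, 0.026,0.031,0,0,0,0,0.03, 0.026,0.031,0,0,0,0,0.03, 0,0,0.045,0,0,0,0.03, 0,0,0.034,0,0,0,0.03, 0,0,0,0,0,0,0.03]'
python3 - <<'E'
from h import *
st()
im=get_image("top");cv2.imwrite("pics/top2.png",im[:,:,::-1])
m=cv2.inRange(cv2.cvtColor(im,cv2.COLOR_RGB2HSV),(3,110,60),(14,255,255));m[:180]=0;m[300:]=0
for c in cv2.findContours(m,0,cv2.CHAIN_APPROX_NONE)[0]:
    if cv2.contourArea(c)<300: continue
    P=ray("top",c[:,0],0.014)[:,:2]-O;P=np.c_[P@X,P@Y]
    print(cv2.minAreaRect((P*1000).astype(np.float32)),P.min(0),P.max(0))
E
```

```text
clock: 7.9
position: [0.5263, -0.2073, 0.0962]
ee_rot: [-0.018, -3.14, -0.002]
force: [-0.4, -1.3, 1.0]
width: 0.324
gripper_force: 0.0
clock: 8.65
position: [0.4483, -0.113, 0.0159]
ee_rot: [-0.027, -3.136, -0.002]
force: [-0.7, 0.2, 0.7]
width: 0.326
gripper_force: 0.0
t 8.65 rest x,y -0.2295 -0.273 z 0.0159 yaw of tool y in rest deg 89.99 tilt [-0.006  0.001] F [-0.7  0.2  0.7] w 0.0299
((-162.36770629882812, -271.76275634765625), (76.90046691894531, 89.97465515136719), 0.17601753771305084) [-0.20094937 -0.31669687] [-0.12379231 -0.22682289]
((-163.23638916015625, -162.70123291015625), (89.93488311767578, 89.45026397705078), 84.5308837890625) [-0.20802684 -0.2105144 ] [-0.1171876 -0.1145839]
((-154.75161743164062, -57.9686164855957), (88.8251724243164, 89.46847534179688), 0.17130690813064575) [-0.19926709 -0.1028148 ] [-0.11027342 -0.01329144]
```

```bash
python3 -m pendant '[-0.015,0,0,0,0,0,0.03, -0.014,0,0,0,0,0,0.03, -0.014,0,0,0,0,0,0.03, -0.014,0,0,0,0,0,0.03, -0.014,0,0,0,0,0,0.03, -0.014,0,0,0,0,0,0.03, -0.014,0,0,0,0,0,0.03, -0.012,0,0,0,0,0,0.03, -0.008,0,0,0,0,0,0.03, -0.004,0,0,0,0,0,0.03]'
python3 -m pendant '[-0.003,0,0,0,0,0,0.03, -0.003,0,0,0,0,0,0.03]'
python3 -c "from h import *;st()"
```

```text
clock: 9.95
position: [0.5741, -0.1164, 0.0177]
ee_rot: [-0.028, -3.141, -0.0]
force: [-5.3, 0.5, 5.4]
width: 0.323
gripper_force: 2.8
clock: 10.2
position: [0.577, -0.1164, 0.0174]
ee_rot: [-0.029, -3.136, -0.0]
force: [-17.7, 1.0, 13.9]
width: 0.323
gripper_force: 8.7
t 10.2 rest x,y -0.1009 -0.2742 z 0.0174 yaw of tool y in rest deg 89.93 tilt [-0.006  0.   ] F [-17.7   1.   13.9] w 0.0296
```

```bash
python3 -m pendant '[0.045,0,0,0,0,0,0.03, 0.045,0,0,0,0,0,0.03, 0.045,0,0,0,0,0,0.03, 0,0.055,0,0,0,0,0.03, 0,0.056,0,0,0,0,0.03, 0,0,0,0,0,0,0.03]'
python3 -c "from h import *;st()"
python3 -m pendant '[-0.015,0,0,0,0,0,0.03, -0.015,0,0,0,0,0,0.03, -0.015,0,0,0,0,0,0.03, -0.014,0,0,0,0,0,0.03, -0.014,0,0,0,0,0,0.03, -0.014,0,0,0,0,0,0.03, -0.014,0,0,0,0,0,0.03, -0.013,0,0,0,0,0,0.03, -0.008,0,0,0,0,0,0.03, -0.004,0,0,0,0,0,0.03]'
python3 -m pendant '[-0.005,0,0,0,0,0,0.03, -0.003,0,0,0,0,0,0.03, 0,0,0,0,0,0,0.03]'
python3 -c "from h import *;st()"
```

```text
clock: 10.95
position: [0.4484, 0.0022, 0.0181]
ee_rot: [0.015, 3.138, 0.004]
force: [0.1, -0.4, -0.7]
width: 0.324
gripper_force: 0.0
t 10.95 rest x,y -0.2314 -0.1577 z 0.0181 yaw of tool y in rest deg 90.42 tilt [0.003 0.003] F [ 0.1 -0.4 -0.7] w 0.0297
clock: 12.2
position: [0.5734, -0.0062, 0.0175]
ee_rot: [-0.03, -3.141, 0.0]
force: [-3.9, 0.2, 2.9]
width: 0.327
gripper_force: 2.1
clock: 12.58
position: [0.5793, -0.0057, 0.0174]
ee_rot: [-0.029, -3.138, 0.0]
force: [-7.4, -0.4, 3.8]
width: 0.326
gripper_force: 3.5
t 12.575 rest x,y -0.1005 -0.1634 z 0.0174 yaw of tool y in rest deg 89.93 tilt [-0.003 -0.   ] F [-7.4 -0.4  3.8] w 0.0299
```

Middle tile seated; the left tile is next.

```bash
python3 -m pendant '[0.045,0,0,0,0,0,0.03, 0.045,0,0,0,0,0,0.03, 0.04,0,0,0,0,0,0.03, 0,0.052,0,0,0,0,0.03, 0,0.053,0,0,0,0,0.03, 0,0,0,0,0,0,0.03]'
python3 -c "from h import *;st()"
python3 -m pendant '[-0.015,0,0,0,0,0,0.03, -0.015,0,0,0,0,0,0.03, -0.015,0,0,0,0,0,0.03, -0.014,0,0,0,0,0,0.03, -0.014,0,0,0,0,0,0.03, -0.014,0,0,0,0,0,0.03, -0.014,0,0,0,0,0,0.03, -0.013,0,0,0,0,0,0.03, -0.008,0,0,0,0,0,0.03, -0.004,0,0,0,0,0,0.03]'
python3 -m pendant '[-0.004,0,0,0,0,0,0.03, -0.003,0,0,0,0,0,0.03, 0,0,0,0,0,0,0.03]'
python3 -c "from h import *;st()"
```

```text
clock: 13.32
position: [0.4541, 0.1073, 0.0183]
ee_rot: [0.017, 3.138, 0.005]
force: [-0.3, 0.4, 0.6]
width: 0.325
gripper_force: 0.0
t 13.325 rest x,y -0.2276 -0.0525 z 0.0183 yaw of tool y in rest deg 90.37 tilt [0.003 0.003] F [-0.3  0.4  0.6] w 0.0299
clock: 14.58
position: [0.5792, 0.0982, 0.0175]
ee_rot: [-0.031, -3.141, 0.001]
force: [-4.7, -1.6, 2.9]
width: 0.326
gripper_force: 2.1
clock: 14.95
position: [0.5818, 0.0988, 0.0173]
ee_rot: [-0.028, -3.134, 0.002]
force: [-14.8, -1.4, 10.9]
width: 0.325
gripper_force: 7.4
t 14.95 rest x,y -0.0997 -0.0589 z 0.0173 yaw of tool y in rest deg 89.95 tilt [-0.007 -0.001] F [-14.8  -1.4  10.9] w 0.0298
```

```bash
python3 -m pendant '[0.04,0,0,0,0,0,0.03, 0.05,0,-0.04,0,0,0,0.03, 0.05,0,-0.03,0,0,0,0.03, 0,0,-0.03,0,0,0,0.03,0,0,0,0,0,0,0.03]'
python3 - <<'E'
from h import *
st()
im=get_image("top")
m=cv2.inRange(cv2.cvtColor(im,cv2.COLOR_RGB2HSV),(3,110,60),(14,255,255));m[:150]=0;m[300:]=0;m[:,:245]=0
for c in cv2.findContours(m,0,cv2.CHAIN_APPROX_NONE)[0]:
    if cv2.contourArea(c)<300: continue
    P=ray("top",c[:,0],0.014)[:,:2]-O;P=np.c_[P@X,P@Y]
    print(cv2.minAreaRect((P*1000).astype(np.float32)),P.min(0),P.max(0))
cv2.imwrite("pics/crop3.png",cv2.resize(im[60:230,215:415],None,fx=4,fy=3.5,interpolation=cv2.INTER_CUBIC)[:,:,::-1])
for n,p,z in(("jar1base",(343,117),0),("jar1top",(343,88),.12),("jar2top",(387,97),.12),("bowlfront",(272,152),.07)):
    P=ray("top",[p],z)[:,:2]-O;print(n,P@X,P@Y)
E
```

```text
clock: 15.58
position: [0.449, 0.1027, 0.1192]
ee_rot: [0.028, 3.135, 0.003]
force: [0.5, 0.5, -0.4]
width: 0.324
gripper_force: 0.0
t 15.575 rest x,y -0.2326 -0.0573 z 0.1192 yaw of tool y in rest deg 89.97 tilt [0.006 0.002] F [ 0.5  0.5 -0.4] w 0.0298
((-46.68296813964844, -272.1957092285156), (87.77999877929688, 90.06328582763672), 0.17816804349422455) [-0.09070542 -0.31714445] [-0.00265931 -0.22729329]
((-47.041259765625, -158.79119873046875), (87.76871490478516, 89.6260986328125), 0.1781729906797409) [-0.09105406 -0.20347525] [-0.00302527 -0.11387269]
((-47.36416244506836, -57.90924835205078), (87.75878143310547, 89.92738342285156), 0.18383507430553436) [-0.09134329 -0.10296722] [-0.00334442 -0.01289992]
jar1base [0.17973552] [-0.22681657]
jar1top [0.19899989] [-0.22153249]
jar2top [0.17779974] [-0.31968886]
bowlfront [0.064849] [-0.05903564]
```

View pics/crop3.png

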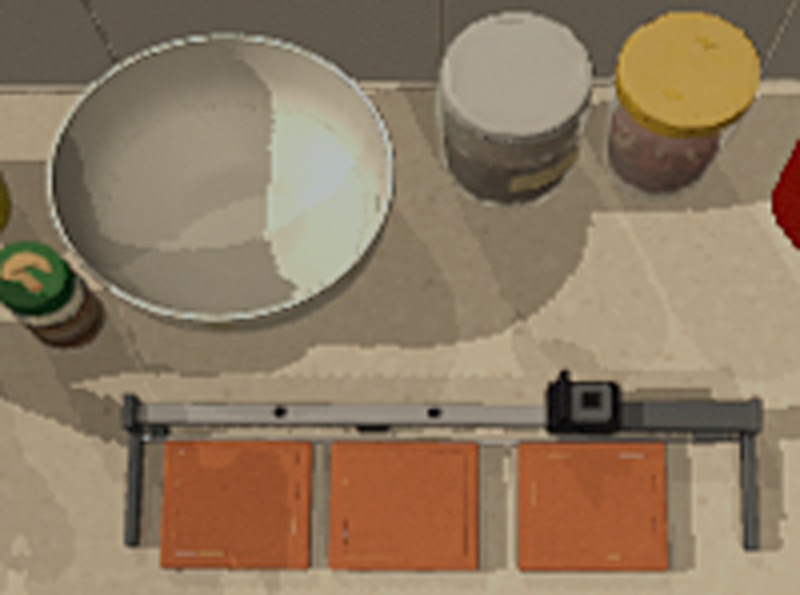

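All three tiles sit against the fence, with gaps between them. The button is near crop (592,399), with the ledge on the left of its housing.

```bash
python3 -m pendant '[0,0,0,0,0,0.1745,0.06, 0,0,0,0,0,0.1745,0.06, 0,0,0,0,0,0.1745,0.06, 0,0,0,0,0,0.1745,0.06, 0,0,0,0,0,0.1745,0.06, 0,0,0,0,0,0.1745,0.06, 0,0,0,0,0,0.1745,0.06, 0,0,0,0,0,0.1745,0.06, 0,0,0,0,0,0.1745,0.06]'
python3 -m pendant '[-0.0358,0.0351,0,0,0,0,0.06, -0.0358,0.0351,0,0,0,0,0.06, -0.0358,0.0351,0,0,0,0,0.06, -0.0358,0.0351,0,0,0,0,0.06, -0.0358,0.0351,0,0,0,0,0.06, -0.0358,0.0351,0,0,0,0,0.06, 0,0,0,0,0,0,0.06]'
python3 - <<'E'
from h import *
st()
a=get_image("top")[140:240,290:430];b=get_image("scene")[160:260,300:440]
cv2.imwrite("pics/c4.png",cv2.resize(np.vstack([a,b]),None,fx=3,fy=3,interpolation=cv2.INTER_CUBIC)[:,:,::-1])
E
```

```text
clock: 16.75
position: [0.4473, 0.1016, 0.1158]
ee_rot: [2.247, 2.194, -0.001]
force: [0.2, -0.4, -1.1]
width: 0.652
gripper_force: 0.0
clock: 17.62
position: [0.6554, -0.1217, 0.1151]
ee_rot: [2.244, 2.194, -0.004]
force: [-0.2, -0.4, -0.6]
width: 0.654
gripper_force: 0.0
t 17.625 rest x,y -0.0224 -0.2782 z 0.1151 yaw of tool y in rest deg -0.31 tilt [ 0.    -0.004] F [-0.2 -0.4 -0.6] w 0.06
```

View pics/c4.png

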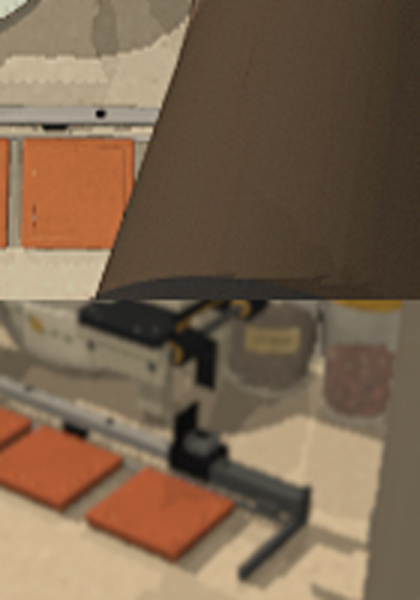

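The top view is hidden by the arm. The scene view shows the far finger, crop (205,380), above the button, crop (207,440), just right of the ledge.

```bash
python3 -m pendant '[0.004,0,0.02,0,0,0,0.06, 0,0,0.02,0,0,0,0.06, 0,0,0.008,0,0,0,0.06, 0,0,0,0,0,0,0.06]'
python3 - <<'E'
from h import *
st()
b=get_image("scene")[180:250,330:410]
cv2.imwrite("pics/c5.png",cv2.resize(b,None,fx=6,fy=6,interpolation=cv2.INTER_CUBIC)[:,:,::-1])
E
```

```text
clock: 18.23
position: [0.6532, -0.1123, 0.068]
ee_rot: [-2.24, -2.201, 0.002]
force: [0.3, 0.9, 0.3]
width: 0.652
gripper_force: 0.0
t 18.225 rest x,y -0.0248 -0.2688 z 0.068 yaw of tool y in rest deg -0.03 tilt [-0.001  0.   ] F [0.3 0.9 0.3] w 0.0599
```

View pics/c5.png

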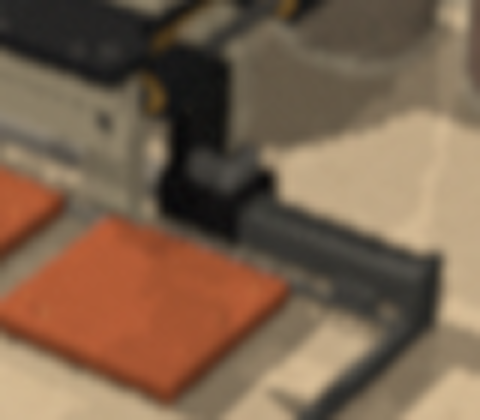

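The scene crop shows the finger just above the button, crop (225,165), with no contact. I'll check by projecting the expected points.

Run:
```python
from h import *
p=camera_params("scene");Rm=R.from_rotvec(p["rotation"]).as_matrix()
def pr(x,y,z):
    w=np.r_[O+X*x+Y*y,z];c=(w-p["eye"])@Rm;u=p["intrinsics"]@(c/c[2]);return ((u[:2]-[330,180])*6).round(0)
for y in(-.27,-.265,-.275): print("btn",y,pr(.015,y,.05))
print("ledge top right-front",pr(-.002,-.256,.07),"housing right front top",pr(-.002,-.289,.04),"stop inner front",pr(-.075,-.365,.014),"fence left",pr(0,-.365,.014))
for x in(.005,.024):
  for y in(-.279,-.259): print("tip",x,y,pr(x,y,.057))
```

```text
btn -0.27 [220. 155.]
btn -0.265 [210. 151.]
btn -0.275 [230. 159.]
ledge top right-front [171. 121.] housing right front top [236. 208.] stop inner front [298. 412.] fence left [395. 322.]
tip 0.005 -0.279 [226. 158.]
tip 0.005 -0.259 [186. 143.]
tip 0.024 -0.279 [251. 139.]
tip 0.024 -0.259 [210. 124.]
```

```bash
python3 -m pendant '[-0.002,-0.003,0.004,0,0,0,0.06, 0,0,0.004,0,0,0,0.06, 0,0,0.003,0,0,0,0.06, 0,0,0,0,0,0,0.06]'
python3 -c "from h import *;st()"
```

```text
clock: 18.77
position: [0.6507, -0.1149, 0.0578]
ee_rot: [2.241, 2.201, -0.0]
force: [-0.9, -0.9, 3.2]
width: 0.652
gripper_force: 1.5
t 18.775 rest x,y -0.0272 -0.2714 z 0.0578 yaw of tool y in rest deg -0.06 tilt [ 0. -0.] F [-0.9 -0.9  3.2] w 0.0599
```

```bash
python3 -m pendant '[0,0,0.003,0,0,0,0.06, 0,0,0.002,0,0,0,0.06, 0,0,0,0,0,0,0.06]'
python3 -c "from h import *;st()"
python3 -m pendant '[0.004,0,0,0,0,0,0.06, 0.004,0,0,0,0,0,0.06, 0.004,0,0,0,0,0,0.06, 0.004,0,0,0,0,0,0.06, 0.004,0,0,0,0,0,0.06]'
python3 -c "from h import *;st()"
```

```text
clock: 19.15
position: [0.6508, -0.1148, 0.0529]
ee_rot: [2.241, 2.201, 0.0]
force: [-1.1, -2.5, 5.8]
width: 0.655
gripper_force: 2.6
t 19.15 rest x,y -0.0271 -0.2713 z 0.0529 yaw of tool y in rest deg -0.05 tilt [ 0. -0.] F [-1.1 -2.5  5.8] w 0.0601
clock: 19.77
position: [0.6511, -0.0955, 0.053]
ee_rot: [2.241, 2.2, -0.001]
force: [-1.6, -3.0, 5.4]
width: 0.651
gripper_force: 2.5
t 19.775 rest x,y -0.0271 -0.252 z 0.053 yaw of tool y in rest deg -0.09 tilt [ 0.    -0.001] F [-1.6 -3.   5.4] w 0.0598
```

```bash
python3 -m pendant '[0.005,0,0,0,0,0,0.06, 0.003,0,0,0,0,0,0.06, 0,0,-0.007,0,0,0,0.06, 0,0,-0.006,0,0,0,0.06, 0.007,0,0,0,0,0,0.06, 0.007,0,0,0,0,0,0.06, 0.007,0,0,0,0,0,0.06]'
python3 -c "from h import *;st()"
python3 -m pendant '[0.007,0,0,0,0,0,0.06, 0.006,0,0,0,0,0,0.06, 0.006,0,0,0,0,0,0.06, 0.005,0,0,0,0,0,0.06, 0.005,0,0,0,0,0,0.06]'
python3 -c "from h import *;st()"
```

```text
clock: 20.65
position: [0.6521, -0.0666, 0.0662]
ee_rot: [2.241, 2.199, -0.0]
force: [-0.1, -5.8, 5.1]
width: 0.656
gripper_force: 2.7
t 20.65 rest x,y -0.0266 -0.2231 z 0.0662 yaw of tool y in rest deg -0.11 tilt [ 0.001 -0.002] F [-0.1 -5.8  5.1] w 0.0603
clock: 21.28
position: [0.6527, -0.0384, 0.0663]
ee_rot: [2.241, 2.198, -0.001]
force: [0.6, -8.4, 3.8]
width: 0.652
gripper_force: 3.9
t 21.275 rest x,y -0.0265 -0.1949 z 0.0663 yaw of tool y in rest deg -0.15 tilt [ 0.002 -0.002] F [ 0.6 -8.4  3.8] w 0.0598
```

```bash
python3 -m pendant '[0.004,0,0,0,0,0,0.06, 0.004,0,0,0,0,0,0.06, 0.003,0,0,0,0,0,0.06, 0,0,0,0,0,0,0.06]'
python3 -c "from h import *;st()"
python3 -m pendant '[0.002,0,0,0,0,0,0.06, 0.002,0,0,0,0,0,0.06, 0,0,0,0,0,0,0.06]'
python3 -c "from h import *;st()"
```

```text
clock: 21.78
position: [0.6529, -0.0276, 0.0663]
ee_rot: [2.241, 2.197, -0.001]
force: [0.1, -8.0, 3.8]
width: 0.651
gripper_force: 3.6
t 21.775 rest x,y -0.0265 -0.184 z 0.0663 yaw of tool y in rest deg -0.15 tilt [ 0.002 -0.003] F [ 0.1 -8.   3.8] w 0.0598
clock: 22.15
position: [0.653, -0.0248, 0.0663]
ee_rot: [2.241, 2.196, -0.002]
force: [1.1, -9.8, 3.7]
width: 0.653
gripper_force: 5.0
t 22.15 rest x,y -0.0265 -0.1813 z 0.0663 yaw of tool y in rest deg -0.21 tilt [ 0.002 -0.004] F [ 1.1 -9.8  3.7] w 0.06
```

```bash
python3 -m pendant '[0.002,0,0,0,0,0,0.06, 0.001,0,0,0,0,0,0.06, 0,0,0,0,0,0,0.06]'
python3 -c "from h import *;st()"
python3 -m pendant '[0.002,0,0,0,0,0,0.06, 0.001,0,0,0,0,0,0.06, 0,0,0,0,0,0,0.06]'
python3 -c "from h import *;st()"
```

```text
clock: 22.52
position: [0.653, -0.022, 0.0663]
ee_rot: [2.242, 2.195, -0.002]
force: [1.5, -10.3, 3.5]
width: 0.655
gripper_force: 5.1
t 22.525 rest x,y -0.0264 -0.1785 z 0.0663 yaw of tool y in rest deg -0.22 tilt [ 0.002 -0.004] F [  1.5 -10.3   3.5] w 0.0601
clock: 22.9
position: [0.6531, -0.0189, 0.0662]
ee_rot: [2.242, 2.195, -0.002]
force: [1.0, -11.1, 3.8]
width: 0.652
gripper_force: 5.1
t 22.9 rest x,y -0.0265 -0.1754 z 0.0662 yaw of tool y in rest deg -0.22 tilt [ 0.002 -0.004] F [  1.  -11.1   3.8] w 0.0599
```

```bash
python3 -m pendant '[0.002,0,0,0,0,0,0.06, 0,0,0,0,0,0,0.06]'
python3 -c "from h import *;st()"
python3 -m pendant '[0.002,0,0,0,0,0,0.06, 0,0,0,0,0,0,0.06]'
python3 - <<'E'
from h import *
st()
a=get_image("top");m=cv2.inRange(cv2.cvtColor(a,cv2.COLOR_RGB2HSV),(3,110,60),(14,255,255));m[:150]=0;m[300:]=0;m[:,:245]=0
b=get_image("scene")[160:260,260:420]
cv2.imwrite("pics/c6.png",cv2.resize(np.vstack([a[140:240,240:400],b]),None,fx=3,fy=3,interpolation=cv2.INTER_CUBIC)[:,:,::-1])
E
```

```text
clock: 23.15
position: [0.6531, -0.016, 0.0662]
ee_rot: [2.241, 2.197, -0.001]
force: [1.1, -7.6, 3.7]
width: 0.655
gripper_force: 4.1
t 23.15 rest x,y -0.0264 -0.1724 z 0.0662 yaw of tool y in rest deg -0.17 tilt [ 0.002 -0.003] F [ 1.1 -7.6  3.7] w 0.0601
clock: 23.4
position: [0.6532, -0.0152, 0.0663]
ee_rot: [2.242, 2.195, -0.002]
force: [1.2, -11.0, 3.2]
width: 0.654
gripper_force: 5.4
t 23.4 rest x,y -0.0264 -0.1717 z 0.0663 yaw of tool y in rest deg -0.23 tilt [ 0.002 -0.004] F [  1.2 -11.    3.2] w 0.06
```

View pics/c6.png

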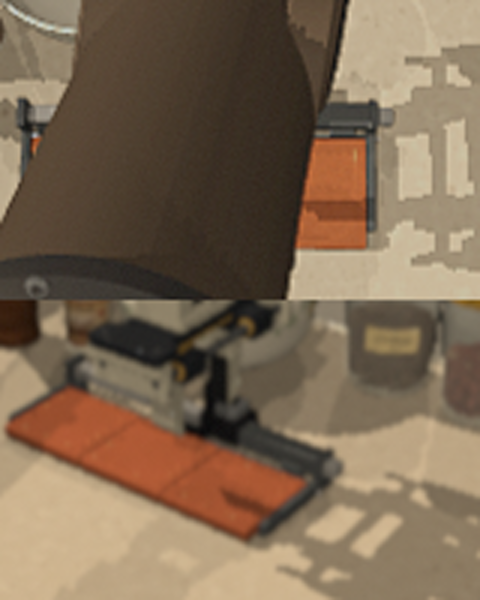

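The row is nearly closed up between the stops; the right stop is at top crop (370,190).

```bash
python3 -m pendant '[0.002,0,0,0,0,0,0.06, 0,0,0,0,0,0,0.06]'
python3 -c "from h import *;st()"
python3 -m pendant '[0.002,0,0,0,0,0,0.06, 0,0,0,0,0,0,0.06]'
python3 -c "from h import *;st()"
```

```text
clock: 23.75
position: [0.6531, -0.015, 0.0663]
ee_rot: [2.242, 2.192, -0.004]
force: [1.4, -15.2, 3.3]
width: 0.653
gripper_force: 7.3
t 23.75 rest x,y -0.0265 -0.1714 z 0.0663 yaw of tool y in rest deg -0.31 tilt [ 0.002 -0.006] F [  1.4 -15.2   3.3] w 0.0599
clock: 24.0
position: [0.6531, -0.0147, 0.0663]
ee_rot: [2.243, 2.19, -0.006]
force: [0.7, -18.6, 3.0]
width: 0.65
gripper_force: 9.2
t 24.0 rest x,y -0.0265 -0.1711 z 0.0663 yaw of tool y in rest deg -0.4 tilt [ 0.002 -0.008] F [  0.7 -18.6   3. ] w 0.0596
```

```bash
python3 -m pendant '[-0.01,0,0,0,0,0,0.06, -0.002,0,-0.04,0,0,0,0.06, 0,0,-0.05,0,0,0,0.06, 0,-0.06,0,0,0,0,0.06, 0,-0.06,0,0,0,0,0.06, 0,-0.06,0,0,0,0,0.06, 0,-0.03,0,0,0,0,0.06, 0,0,0,0,0,0,0.06]'
python3 - <<'E'
from h import *
st()
im=get_image("top")
m=cv2.inRange(cv2.cvtColor(im,cv2.COLOR_RGB2HSV),(3,110,60),(14,255,255));m[:150]=0;m[300:]=0;m[:,:245]=0
for c in cv2.findContours(m,0,cv2.CHAIN_APPROX_NONE)[0]:
    if cv2.contourArea(c)<300: continue
    P=ray("top",c[:,0],0.014)[:,:2]-O;P=np.c_[P@X,P@Y]
    print(cv2.minAreaRect((P*1000).astype(np.float32)),P.min(0),P.max(0))
a=cv2.resize(im[160:225,240:380],(780,362),interpolation=cv2.INTER_CUBIC)
b=cv2.resize(get_image("scene")[180:260,255:415],(480,238),interpolation=cv2.INTER_CUBIC)
v=np.zeros((600,780,3),np.uint8);v[:362]=a;v[362:,:480]=b
cv2.imwrite("pics/c7.png",v[:,:,::-1])
E
```

```text
clock: 25.0
position: [0.44, -0.0147, 0.1557]
ee_rot: [-2.238, -2.202, -0.0]
force: [0.5, -0.2, 0.4]
width: 0.656
gripper_force: 0.0
t 25.0 rest x,y -0.2396 -0.1748 z 0.1557 yaw of tool y in rest deg 0.05 tilt [-0.002  0.002] F [ 0.5 -0.2  0.4] w 0.0602
((-46.84906768798828, -133.80860900878906), (269.8163757324219, 89.77296447753906), 89.64163208007812) [-0.09124689 -0.2689949 ] [-0.00116786  0.00109367]
```

View pics/c7.png

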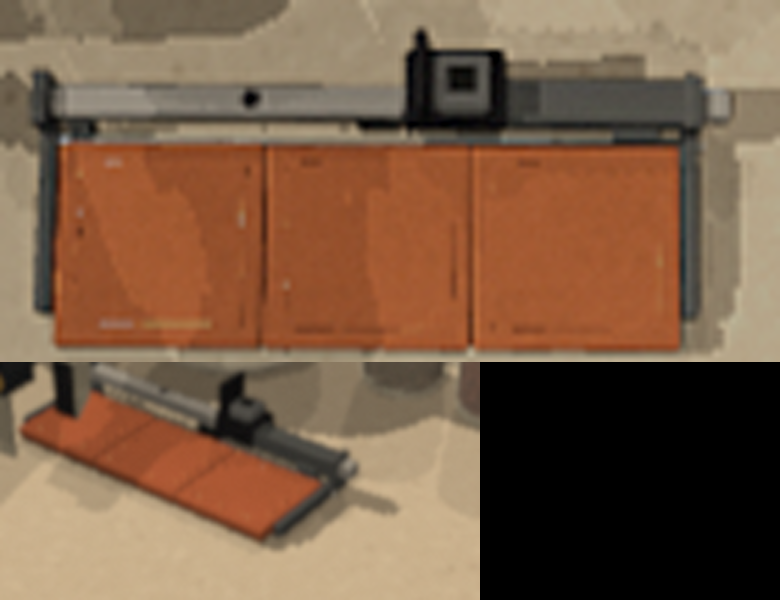

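The row is closed up square, the tiles touching fence and stops. The right stop has moved about 39 px (≈92 mm), and the button is at crop (460,80). I'll confirm it has sprung up with a light touch at the height where it should just make contact.

```bash
python3 -m pendant '[-0.005,0.055,0,0,0,0,0.06, 0,0.055,0,0,0,0,0.06, 0,0.055,0,0,0,0,0.06, 0,0.0475,0,0,0,0,0.06, 0,0,0.04,0,0,0,0.06, 0,0,0.04,0,0,0,0.06, 0,0,0.007,0,0,0,0.06, 0,0,0,0,0,0,0.06, 0,0,0,0,0,0,0.06]'
python3 -c "from h import *;st()"
```

```text
clock: 26.22
position: [0.6562, -0.0246, 0.0705]
ee_rot: [2.24, 2.2, 0.003]
force: [-0.3, 0.1, 0.4]
width: 0.651
gripper_force: 0.0
t 26.225 rest x,y -0.0232 -0.1811 z 0.0705 yaw of tool y in rest deg -0.04 tilt [0.003 0.   ] F [-0.3  0.1  0.4] w 0.0597
```

```bash
python3 -m pendant '[0,-0.003,0.005,0,0,0,0.06, 0,0,0.004,0,0,0,0.06, 0,0,0.002,0,0,0,0.06, 0,0,0,0,0,0,0.06, 0,0,0,0,0,0,0.06]'
python3 -c "from h import *;st()"
```

```text
clock: 26.85
position: [0.6518, -0.0245, 0.0579]
ee_rot: [-2.241, -2.202, -0.0]
force: [-0.4, 0.3, 2.5]
width: 0.652
gripper_force: 1.1
t 26.85 rest x,y -0.0277 -0.181 z 0.0579 yaw of tool y in rest deg -0.04 tilt [-0.  0.] F [-0.4  0.3  2.5] w 0.0598
```

The button is up: 2.5 N at the same height as before. I'll retreat, check the row once more and hand in.

```bash
python3 -m pendant '[0,0,-0.03,0,0,0,0.06, 0,0,-0.06,0,0,0,0.06, 0,-0.05,0,0,0,0,0.06, 0,-0.06,0,0,0,0,0.06, 0,-0.06,0,0,0,0,0.06, 0,-0.04,0,0,0,0,0.06, 0,0,0,0,0,0,0.06, 0,0,0,0,0,0,0.06]'
python3 - <<'E'
from h import *
im=get_image("top");st()
m=cv2.inRange(cv2.cvtColor(im,cv2.COLOR_RGB2HSV),(3,110,60),(14,255,255));m[:150]=0;m[300:]=0;m[:,:245]=0
for c in cv2.findContours(m,0,cv2.CHAIN_APPROX_NONE)[0]:
    if cv2.contourArea(c)>300:
        P=ray("top",c[:,0],0.014)[:,:2]-O;print(cv2.minAreaRect((np.c_[P@X,P@Y]*1000).astype(np.float32)))
print(sign_off())
E
```

```text
clock: 27.85
position: [0.443, -0.0207, 0.1482]
ee_rot: [2.24, 2.201, 0.002]
force: [0.7, -0.2, -0.1]
width: 0.653
gripper_force: 0.0
t 27.9 rest x,y -0.2362 -0.1808 z 0.1481 yaw of tool y in rest deg -0.03 tilt [ 0.002 -0.   ] F [0.  0.5 0.2] w 0.0602
((-46.84906768798828, -133.80860900878906), (269.8163757324219, 89.77296447753906), 89.64163208007812)
the job is handed in; nothing more can be done
None
```

I handed the job in at about 28 s; no verdict came back. In the last check the three tiles lay in one closed, square row against the fence, the end had stopped about 92 mm in (by image) as if locked in the three-tile hole, the button was up by touch, and the arm never contacted the mug, mill or jar.

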